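# Latch the pickle press and screw it down on the carrots

## Robot

A 6-joint arm with a two-finger parallel gripper is mounted at the origin on a cart in front of the work surface, level with it; the furniture and walls round the work are solid. World frame = base frame: x ahead of the robot, y to its left, z up, the work surface at z = 0. Lengths are in mm, angles in rad, forces in N, time in s.
With the tool pointing down it reaches from about 350 to 875 mm from the base axis. Payload 15.5 kg.
Tool frame: the origin (TCP) lies at the very end of the fingers, on their centre line; the grasp point (between the pads) lies 19 mm behind it; z points along the fingers, y is the direction in which the jaws open and shut (so a half turn about z gives the same grasp; the last joint's range is limited). The gripper opens to 85 mm and grips with 20 to 120 N. Pads are 22 mm wide; open, the fingers measure 114 mm over their backs; the gripper's body (76 mm by 85 mm) begins 54 mm behind the grasp point. The pads swing forward as they close: fully open they stand 13 mm farther back than shut.
Start: joints at [1.167, 0.494, 1.345, -0, 1.302, -0.096], TCP at [189.347, 595.629, 192.577] pointing down, gripper open.
Joint ranges: [-2.91, 2.91], [-0.82, 2.16], [0.22, 2.67], [-1.22, 4.37], [0.12, 2.79], [-3.08, 3.08]. Speed limits (rad/s): [1.89, 1.89, 2.57, 3.01, 3.01, 3.01].

## Interface

Orientations are given as [roll, pitch, yaw] about the fixed x, y, z axes, in that order (R = Rz(yaw) Ry(pitch) Rx(roll)).
In Python, from rig import observe, camera, job_done gives the robot as it stands.
- The arm moves only by the tool send_rows, never from a script. Its argument "commands" is a list of rows, each a list of 5 numbers: the opening in per cent of the stroke, from 0 (shut) to 100 (fully open), then the shift along the tool's x, y, z in mm, then the turn about the tool's z in rad. A call has 1 to 20 rows; each row shifts and turns the commanded pose from where the row before left it, along the tool's axes as they then stand; what a row does not reach is not made up. A row lasts 1/8 s, in which the tool goes at most 62.5 mm and 10.7 degrees, less where a joint would pass 70% of its speed; a pose out of reach is approached as far as the arm can. A call with a gripper value outside its range is refused whole. The fingers move at their own pace and stop on an object; "newtons" is the grip in N (left out, the last holds). Time passes only in rows, so rows that do not move let the fingers close. It gives the time, the measured TCP pose, the force and the opening at its end, in the units of the state.
- observe(): the state, without advancing time (a new reading comes with each control period).
- camera(name): name is "scene" or "side" or "wrist"; returns a dict with "color" (384x512x3 uint8, red, green, blue), "depth" (384x512 float32, mm along the optical axis (not along the pixel's ray), 0 where there is no reading), "intrinsics" (3x3 intrinsics, pixels), "T" (4x4, takes a point from camera to world coordinates); the wrist camera has in their place "hand_eye" (4x4, takes a point from camera to tool coordinates, whose origin is the TCP and whose axes are the flange's). Camera axes: x right, y down, z forward; pixel columns grow to the right and rows downward; lengths in mm; the calibration is good to about 2 mm. A picture is of the moment at which its call begins: read the wrist's pose just before it.
- job_done(): hands the job in, once; it reports no verdict.
The state is a dict: "time": time; "joints": joint angles; "joint_velocities": joint speeds; "effort": joint torques, N m; "position": TCP position; "orientation": TCP orientation; "contact_force": force on the tool from outside, world axes, zero at the start; "moment": the same for the moment, N m; "opening": finger opening in mm.
Only numpy, scipy, OpenCV 4.12 (cv2) and the standard library are available. Lean on these libraries where they do the work, as an engineer would, in place of code of your own. Each camera call takes 0.05 s, during which the arm holds its last target.

## Task

Close up the pickle press by pushing with a fingertip; nothing needs to be gripped or lifted. Push both lid latches round until their noses lie fully over the lid, so that the lid cannot be forced up, then push the black three-armed handle clockwise by its arms until the green band of the pressure pin stands clearly out of the hub, and stop before the red band below it shows. Never let the lid rise off the tub, and leave everything else on the table where it is.

Things in the scene. Friction and masses are not known exactly. Their poses are not given: they have to be found in the camera images.
- press: pickle press, fixed to the table: clear round tub 176 mm across with a grey-blue lid 176 mm across, its top face 118 mm above the table; a raised boss (38 mm across at the top) in the middle of the lid goes up to 132 mm. Origin: on the table under its middle. Its y axis runs from the middle to latch_a, its minus y axis to latch_b. Three 28 mm thick carrot pieces lie inside on the 10 mm thick floor. The tub reaches 119 mm from the middle at the two latch brackets.
- latch_a (a joint): angle of the steel swing latch at the press's +y side, rad: 0 = shut (bar points straight at the middle of the lid, nose over the lid, black tab pointing straight outward; a stop prevents going farther), starts 1.15 to 1.4 = open (bar about tangent to the lid). It grows anticlockwise seen from above, so it is shut by pushing the tab clockwise about the pivot. Moves with about 1 N at the tab and stays where it is left.
- latch_b (a joint): angle of the same latch at the press's -y side; same meaning and directions (0 shut, anticlockwise opens).
- latch_a_pivot (a point): point on the pivot axis of latch_a (107 mm from the press's middle), 140 mm above the table; it does not move. The bar is 7 mm thick, its top 126 mm above the table, and reaches 34 mm from the pivot to the nose end.
- latch_b_pivot (a point): the same for latch_b
- latch_a_tab (a point): middle of latch_a's upright black tab, 42 mm from the pivot; 16 mm long along the bar, 12 mm thick across it, standing from 123 to 157 mm above the table. The point's x axis points from the pivot to the tab.
- latch_b_tab (a point): the same for latch_b
- press_handle (a joint): angle of the black three-armed handle, rad, growing clockwise seen from above (tightening), start 0 to 1.0. The handle, screw and plate sink 20 mm a turn (3.18 mm a rad). The plate meets the carrots at about 3.5 rad; from there the pin rises 3.18 mm a rad as the spring gives, so 6.8 rad puts it about 10.5 mm up. A push of 2 to 4 N at an arm turns it and it stays where it is left.
- hub_top (a point): middle of the top of the handle's hub (44 mm across); at the handle value 0 it stands 191 mm above the table. The three arms are 16 mm tall, 12 mm wide, 120 degrees apart, and end in upright knobs 19 mm across, 20 mm tall, centred 55 mm from the axis; the arms' upper face lies 7 mm below this point, their underside 23 mm below it. The point's x axis points along one arm.
- handle_end (a point): middle of the end knob of one arm, 55 mm from the axis of the hub, 15 mm below hub_top
- press_plate (a joint): how far the pressure pin and the plate it is fixed to have been pushed up against the spring, m: 0 = plate hanging free; the spring gives about 2 N to begin with and 0.7 N more per mm; solid at 0.019. The pin's white tip is out from 0 to 0.006, the green band appears from 0.006, the red band below it from 0.014.
- pin_top (a point): top of the 12 mm thick pressure pin in the middle of the hub; 1 mm above hub_top while the plate hangs free, more by the value of press_plate once it presses
- press_lid (a joint): how far the lid has been lifted off the tub, m: 0 = seated. Only its weight of about 5 N holds it down while the latches are open, so the screw then lifts the lid before the green band shows.
- red_cap_jar: bystander: white jar with a red cap, 72 x 72 x 121 mm, loose; origin under its middle
- date_stamp: bystander: stamp with red handle, 34 x 32 x 87 mm, loose; origin under its middle
- label_roll: bystander: roll of white labels, 68 mm across, 40 mm tall, loose; origin under its middle
- marker_0: bystander: black and white marker, 14 x 131 x 16 mm, loose; origin under its middle
- carrot_0: bystander: carrot piece 38 x 37 x 45 mm standing on the cutting board, loose
- carrot_1: bystander: carrot piece 34 x 34 x 38 mm on the cutting board, loose
- carrot_2: bystander: carrot piece 71 x 32 x 32 mm lying on the cutting board, loose
- tray_piece_0: bystander: carrot piece 61 x 28 x 28 mm in the steel tray, loose
- tray_piece_1: bystander: carrot piece 61 x 28 x 28 mm in the steel tray, loose

How it is judged (in metres and radians):
On the way, in this order (a step that is already met when the one before it is completed fails the run):
1. both latches are swung over the lid (value of joint each of latch_a, latch_b below 0.2 rad), for 0.2 s.
2. the green band of the pressure pin stands out of the hub (value of joint press_plate above 0.007 m), for 0.2 s.
At the end, for the whole second after the job is handed in: Both latches shut within 0.2 rad, lid seated within 3 mm, the pressure pin pushed up between 7 and 14.2 mm (green band out, red band hidden), the handle at rest (all of step 1 and value of joint press_plate between 0.007 and 0.0142 m and value of joint press_lid below 0.003 m and velocity of joint press_handle between -0.1 and 0.1 rad/s); the robot touches nothing.
It fails at once if the lid is forced up more than 4 mm (value of joint press_lid above 0.004 m).
It fails at once if the press is overtightened, red band out (pin up more than 15 mm) (value of joint press_plate above 0.015 m).
It fails at once if another thing on the table is lifted or moved more than 25 mm (distance of any of red_cap_jar, date_stamp, label_roll, marker_0, carrot_0, carrot_1, carrot_2, tray_piece_0, tray_piece_1 from where it was at the start of the episode above 0.025 m).
It also fails if it takes over 72 s, if anything falls off the work surface, if the arm or the gripper's body presses on something with over 40 N, if the wrist force passes 120 N, or if a joint passes its speed limit or range.

## Working session

There is one attempt and no reset: what is moved stays moved. The work goes in short steps, Python scripts to look and compute and a tool call to move; the robot and the scene stay as the last step left them, time stands still between calls to the robot, and variables do not carry over. Pictures are saved under pics/ and viewed, and the job is handed in when it is done.

Besides the shell and the picture viewer there is one more tool, called after ">>>" as name(argument=value, ...) on one line, values as JSON. send_rows: Moves the arm, as the interface text tells. Its arguments: {"type":"object","properties":{"commands":{"type":"array","items":{"type":"array","items":{"type":"number"}}},"newtons":{"type":"number"}},"required":["commands"]}

```bash
mkdir -p pics; python3 - <<'E'
from rig import observe,camera
import cv2,numpy as np
s=observe();print(s)
for n in ("scene","side","wrist"):
    c=camera(n);np.savez(f'pics/{n}0.npz',**c)
    cv2.imwrite(f'pics/{n}0.png',c["color"][:,:,::-1])
    print(n,c["intrinsics"],c.get("T",c.get("hand_eye")))
E
```

```text
{'time': 0.0, 'joints': array([ 1.16748271e+00,  4.94172421e-01,  1.34611866e+00, -2.13045641e-05,
        1.30249071e+00, -9.55368418e-02]), 'joint_velocities': array([ 0.00042375, -0.00101875, -0.00016765,  0.00063753, -0.00018589,
        0.00084609]), 'effort': array([-1.07036365e-04, -8.82187557e+01, -3.83855939e+01, -2.54203314e-04,
        1.02344443e-02, -1.77631164e-04]), 'position': array([189.20793883, 595.25647094, 192.01119385]), 'orientation': array([-3.14040698e+00, -9.29916309e-05,  2.83382148e+00]), 'contact_force': array([-0.49807266, -1.09775178, -0.23934733]), 'moment': array([ 0.00129535,  0.02632682, -0.0462765 ]), 'opening': 85.73243738310786}
scene [[417.31433672   0.         261.36563201]
 [  0.         417.31433672 191.70303307]
 [  0.           0.           1.        ]] [[ 7.70987669e-01 -3.84084872e-01  5.07992938e-01 -1.29206513e+02]
 [-6.36850068e-01 -4.65068430e-01  6.14925481e-01 -7.51517010e+02]
 [ 6.79033912e-05 -7.97615300e-01 -6.03166502e-01  9.32334436e+02]
 [ 0.00000000e+00  0.00000000e+00  0.00000000e+00  1.00000000e+00]]
side [[357.00342015   0.         250.1079364 ]
 [  0.         357.00342015 197.92616387]
 [  0.           0.           1.        ]] [[-9.92782869e-01 -4.68639081e-02  1.10389990e-01  3.82527973e+02]
 [-1.19136054e-01  4.90857565e-01 -8.63055880e-01  1.03731091e+03]
 [-1.37395903e-02 -8.69978520e-01 -4.92898162e-01  7.06637943e+02]
 [ 0.00000000e+00  0.00000000e+00  0.00000000e+00  1.00000000e+00]]
wrist [[324.52304016   0.         254.42667472]
 [  0.         324.52304016 193.73382245]
 [  0.           0.           1.        ]] [[-6.00267206e-05 -9.62218264e-01 -2.72279284e-01  6.88033177e+01]
 [ 9.99999987e-01 -9.88187318e-05  1.28759222e-04  1.37548495e-01]
 [-1.50800769e-04 -2.72279272e-01  9.62218258e-01 -1.81584254e+02]
 [ 0.00000000e+00  0.00000000e+00  0.00000000e+00  1.00000000e+00]]
```

View pics/scene0.png

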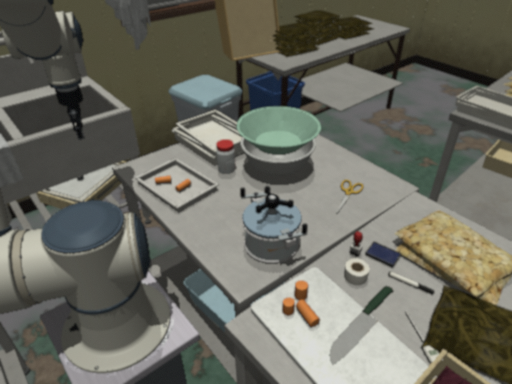

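View pics/side0.png

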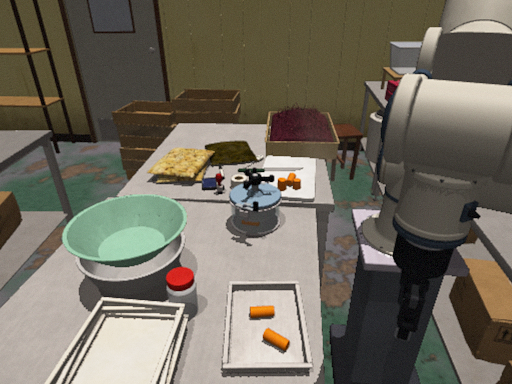

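View pics/wrist0.png

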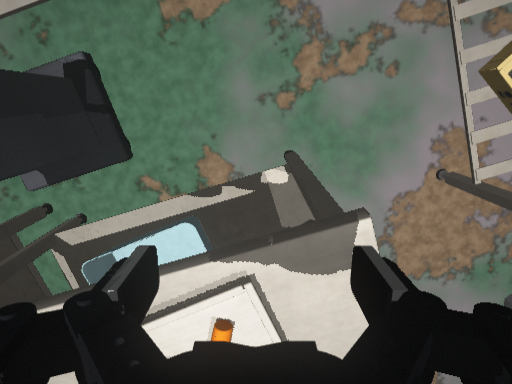

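The press is at about (272,225) in the scene picture and (255,205) in the side picture. I'll enlarge both and measure.

```bash
cat > h.py <<'E'
import numpy as np,cv2
def load(f): return dict(np.load(f))
def pt(c,u,v,d=None):
    K=c["intrinsics"];d=c["depth"][int(round(v)),int(round(u))] if d is None else d
    p=np.array([(u-K[0,2])/K[0,0]*d,(v-K[1,2])/K[1,1]*d,d,1]);return (c["T"]@p)[:3]
def atz(c,u,v,z):
    K=c["intrinsics"];r=c["T"][:3,:3]@np.array([(u-K[0,2])/K[0,0],(v-K[1,2])/K[1,1],1]);o=c["T"][:3,3]
    return o+r*(z-o[2])/r[2]
def proj(c,p):
    q=np.linalg.inv(c["T"])@np.append(p,1);u=c["intrinsics"]@q[:3];return u[:2]/u[2]
def crop(c,x0,y0,w,h,f,name):
    cv2.imwrite(name,cv2.resize(c["color"][y0:y0+h,x0:x0+w,::-1],None,fx=f,fy=f,interpolation=cv2.INTER_CUBIC))
def cloud(c):
    K=c["intrinsics"];v,u=np.mgrid[:384,:512];d=c["depth"]
    P=np.stack([(u-K[0,2])/K[0,0]*d,(v-K[1,2])/K[1,1]*d,d,np.ones_like(d)],-1)@c["T"].T
    return P[...,:3]
E
python3 - <<'E'
from h import *
s=load('pics/scene0.npz');d=load('pics/side0.npz')
crop(s,232,170,90,95,6,'pics/sc.png');crop(d,215,155,90,90,6,'pics/sd.png')
for c,(x0,y0,x1,y1) in((s,(235,175,315,260)),(d,(220,160,295,240))):
    P=cloud(c)[y0:y1,x0:x1].reshape(-1,3)
    l=P[(P[:,2]>114)&(P[:,2]<122)];(a,b),r=cv2.minEnclosingCircle(l[:,:2].astype(np.float32));print(len(l),a,b,r,l.min(0),l.max(0))
    t=P[P[:,2]>170];print(len(t),t.min(0),t.max(0),t.mean(0))
E
```

```text
1386 508.8546447753906 -34.01814651489258 123.0228271484375 [ 416.80108544 -156.88870266  114.04616797] [591.67877672  88.68238646 121.98953386]
388 [-129.20651314 -751.51700968  170.08902295] [542.885261    25.9114852  932.33443605] [458.87257524 -86.84003511 232.34312937]
825 479.216796875 -17.404386520385742 115.12486267089844 [ 412.3277769  -131.63193518  114.05741767] [588.64509008  97.69151425 121.91633626]
288 [382.52797338 -84.67854075 170.03891337] [ 540.65136545 1037.31091353  706.63794298] [485.36004359  86.02738134 234.63755896]
```

View pics/sc.png

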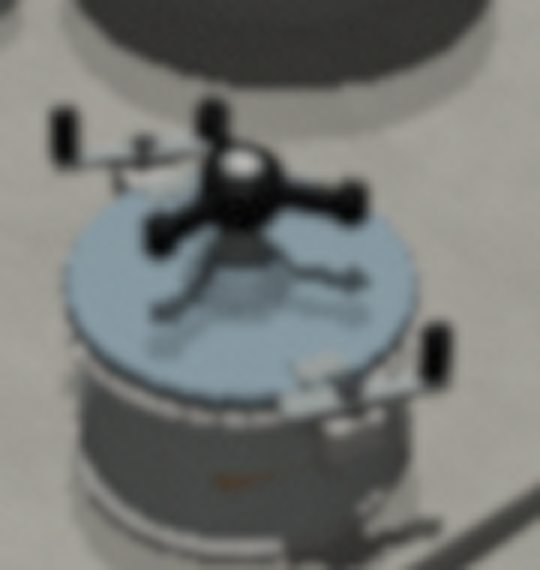

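View pics/sd.png

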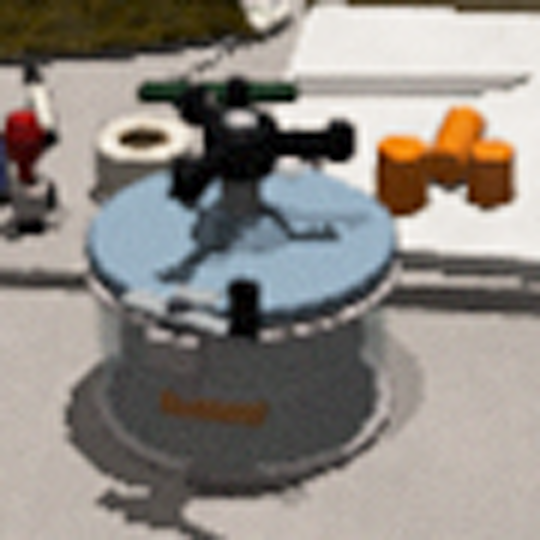

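```bash
python3 - <<'E'
from h import *
from scipy.optimize import least_squares
s=load('pics/scene0.npz');d=load('pics/side0.npz')
def S(x,y):return 232+(x+.5)/6-.5,170+(y+.5)/6-.5
def D(x,y):return 215+(x+.5)/6-.5,155+(y+.5)/6-.5
def show(n,a,f,c,z):
    print(n,atz(c,*f(*a),z).round(1), pt(c,*f(*a)).round(1))
def tri(a,b):
    r=least_squares(lambda p:np.r_[proj(s,p)-a,proj(d,p)-b],[500,0,150]);return r.x.round(1),np.abs(r.fun).max().round(2)
print('pin',tri(S(240,158),D(240,119)))
for n,a in (('pin',(240,158)),):show(n,a,S,s,190)
show('pin',(240,119),D,d,190)
for a in ((350,188),(160,225),(212,108)):show('knobS',a,S,s,184)
for a in ((342,130),(232,92),(188,180)):show('knobD',a,D,d,184)
show('tab farS top',(64,108),S,s,157);show('tab nearS top',(436,326),S,s,157)
show('tab D top',(243,284),D,d,157)
show('pivot farS',(144,143),S,s,140);show('pivot nearS',(348,380),S,s,140)
for c,(x0,y0,x1,y1) in((s,(235,175,315,260)),(d,(220,160,295,240))):
    P=cloud(c)[y0:y1,x0:x1];C=c["color"][y0:y1,x0:x1].astype(int)
    m=(C[...,2]>C[...,0]+20)&(abs(P[...,2]-118)<6)
    q=P[m];print(len(q),np.median(q[:,2]))
    # ellipse lid from hull
    h=cv2.convexHull(q[:,:2].astype(np.float32))[:,0]
    r=least_squares(lambda x:np.hypot(h[:,0]-x[0],h[:,1]-x[1])-x[2],[500,0,88],loss='soft_l1',f_scale=1.5);print('lid',r.x)
E
```

```text
pin (array([504.3, -29.5, 189.6]), np.float64(0.49))
pin [506.  -29.3 190. ] [505.1 -30.4 191.1]
pin [502.3 -26.  190. ] [502.3 -25.5 190.2]
knobS [536.5 -75.1 184. ] [533.9 -77.9 187. ]
knobS [448.2 -38.7 184. ] [445.2 -42.4 187.9]
knobS [527.   16.6 184. ] [523.1  12.  188.5]
knobD [446.  -29.6 184. ] [445.8 -26.7 185.4]
knobD [512.1 -73.3 184. ] [ 520.6 -146.1  149.7]
knobD [523.1  38.  184. ] [524.5  28.  178.8]
tab farS top [491.4  93.4 157. ] [491.5  93.6 156.8]
tab nearS top [ 521.1 -152.5  157. ] [ 519.7 -153.8  158.8]
tab D top [487.5  98.1 157. ] [487.3  99.8 158. ]
pivot farS [518.5  60.9 140. ] [527.4  72.1 129.1]
pivot nearS [ 477.5 -140.4  140. ] [ 483.2 -134.7  132.6]
1064 118.55436496662082
lid [502.79138283 -33.51889931  85.28827763]
706 119.40968713878038
lid [502.09566198 -24.71044217  85.56198193]
```

>>> send_rows(commands=[[0,0,0,-50,0],[0,0,0,-50,0],[0,0,0,-50,0],[0,0,0,-40,0],[0,-32.2,-30.7,0,0],[0,-32.2,-30.7,0,0],[0,-32.2,-30.7,0,0],[0,-32.2,-30.7,0,0],[0,-32.2,-30.7,0,0],[0,-32.2,-30.7,0,0],[0,-32.2,-30.7,0,0],[0,-32.2,-30.7,0,0],[0,-32.2,-30.7,0,0],[0,-32.2,-30.7,0,0],[0,-32.2,-30.7,0,0],[0,-32.2,-30.7,0,0],[0,-32.2,-30.7,0,0],[0,-32.2,-30.7,0,0],[0,-32.2,-30.7,0,-0.15],[0,-32.2,-30.7,0,-0.15]])

```text
time: 2.65
position: [537.4, -26.4, 382.5]
orientation: [3.142, -0.0, 3.138]
contact_force: [1.1, 0.1, -0.4]
opening: -0.3
```

>>> send_rows(commands=[[0,0,0,0,0],[0,0,0,0,0]])

```text
time: 2.9
position: [536.8, -24.7, 382.3]
orientation: [3.141, -0.001, 3.132]
contact_force: [0.2, -0.4, -0.4]
opening: -0.2
```

```bash
cat >> h.py <<'E'
def wshot(name):
    from rig import observe,camera
    s=observe();c=dict(camera("wrist"))
    r,p,y=s["orientation"]
    from scipy.spatial.transform import Rotation as R
    T=np.eye(4);T[:3,:3]=R.from_euler('xyz',[r,p,y]).as_matrix();T[:3,3]=s["position"]
    c["T"]=T@c["hand_eye"];np.savez(f'pics/{name}.npz',**c)
    cv2.imwrite(f'pics/{name}.png',c["color"][:,:,::-1])
    print(s["time"],s["position"].round(1),s["orientation"].round(3),s["opening"],s["contact_force"].round(1));return c
E
python3 - <<'E'
from h import *
c=wshot('w1');crop(c,80,0,380,270,2,'pics/w1c.png')
E
```

```text
2.9 [536.8 -24.7 382.3] [ 3.141e+00 -1.000e-03  3.132e+00] -0.21778903736288127 [ 0.2 -0.4 -0.4]
```

View pics/w1.png

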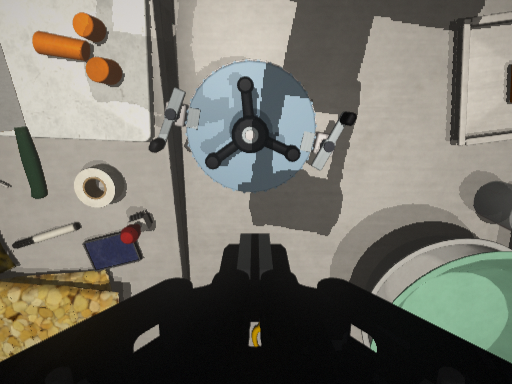

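The wrist view shows the lid at (251,125), the tabs at (157,144) and (348,118), and the knobs at (246,84), (212,162) and (293,154). I'll zoom in on these.

```bash
python3 - <<'E'
from h import *
c=load('pics/w1.npz');crop(c,145,50,215,150,3.7,'pics/w1c.png')
E
```

```text
(no output)
```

View pics/w1c.png

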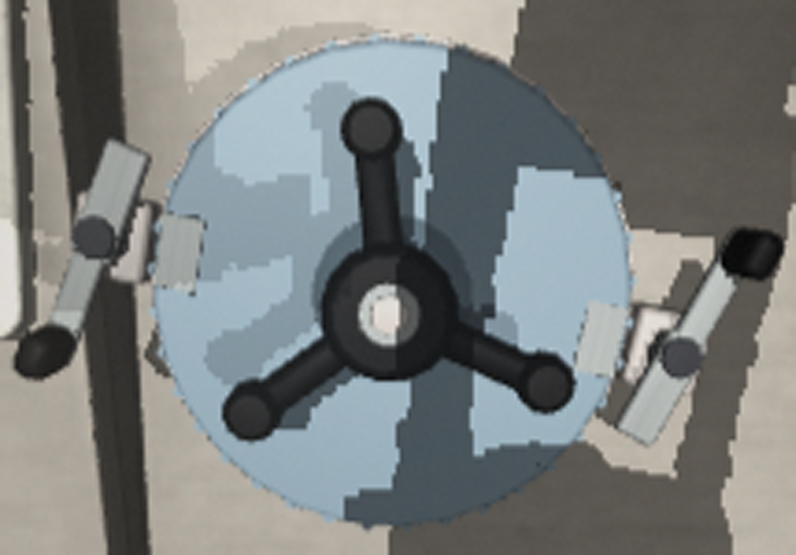

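```bash
python3 - <<'E'
from h import *
c=load('pics/w1.npz')
def W(x,y):return 145+(x+.5)/3.7-.5,50+(y+.5)/3.7-.5
L=[atz(c,*W(*a),118)[:2] for a in((152,281),(632,281),(392,37),(392,524))];print(np.round(L,1),np.mean(L,0))
for n,a,z in(('pin',(386,313),191),('k1',(371,129),184),('k2',(250,410),184),('k3',(546,382),184),('pivN',(95,237),140),('pivF',(682,356),140),('tabN',(40,357),157),('tabF',(757,250),157)):
    print(n,atz(c,*W(*a),z).round(1),pt(c,*W(*a)).round(1))
E
```

```text
[[ 497.6 -116.7]
 [ 499.3   58.1]
 [ 415.8  -28.3]
 [ 590.3  -30.5]] [500.75123615 -29.33076667]
pin [503.1 -30.4 191. ] [503.3 -30.4 189.2]
k1 [449.2 -34.3 184. ] [449.3 -34.2 186. ]
k2 [534.  -74.4 184. ] [533.6 -74.1 186.5]
k3 [525.9  20.  184. ] [525.5  19.7 186.6]
pivN [ 481.2 -130.7  140. ] [ 481.5 -133.1  130.5]
pivF [523.9  72.8 140. ] [525.1  74.9 130.6]
tabN [ 519.9 -148.2  157. ] [ 520.  -148.4  156.2]
tabF [486.9  91.8 157. ] [487.   92.1 155.9]
```

>>> send_rows(commands=[[0,14.1,22.9,0,0],[0,14.1,22.9,0,0],[0,14.1,22.9,0,0],[0,14.1,22.9,0,0],[0,0,0,18,-0.17],[0,0,0,18,-0.17],[0,0,0,18,-0.17],[0,0,0,18,-0.17],[0,0,0,18,-0.17],[0,0,0,18,-0.17],[0,0,0,18,-0.17],[0,0,0,18,-0.17],[0,0,0,0,0],[0,0,0,0,0]])

```text
time: 4.7
position: [481.5, 67.5, 239.4]
orientation: [-3.141, 0.0, -1.793]
contact_force: [0.1, -0.3, 0.2]
opening: 0.2
```

>>> send_rows(commands=[[0,0,0,25,0],[0,0,0,25,0],[0,0,0,25,0],[0,0,0,20,0],[0,0,0,8,0],[0,0,0,0,0],[0,0,0,0,0]])

```text
time: 5.58
position: [482.0, 67.2, 136.5]
orientation: [-3.14, 0.0, -1.79]
contact_force: [-0.6, 1.0, -0.3]
opening: 0.0
```

```bash
python3 - <<'E'
from h import *
c=wshot('w2')
from rig import camera
s=dict(camera("side"));np.savez('pics/d2.npz',**s);crop(s,205,145,110,100,6,'pics/d2.png')
E
```

```text
5.575 [482.   67.2 136.5] [-3.14  0.   -1.79] 0.02407213486956253 [-0.6  1.  -0.3]
```

View pics/w2.png

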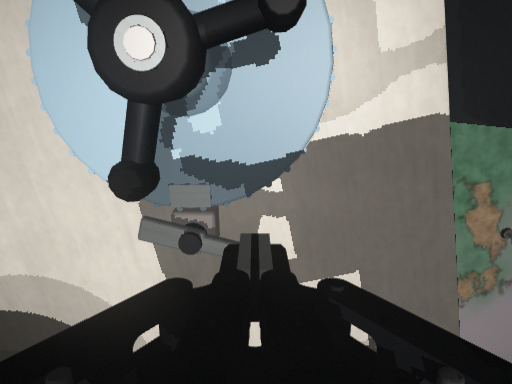

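View pics/d2.png

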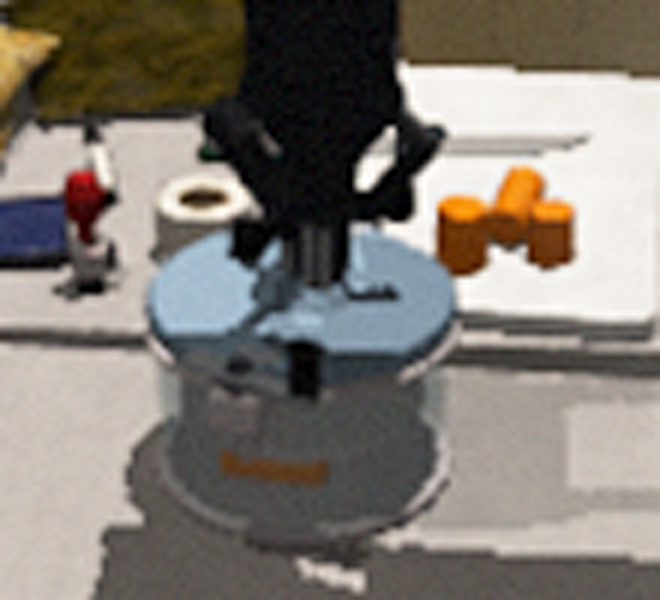

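>>> send_rows(commands=[[0,-5.03,1.74,0,0.12],[0,-5.03,1.74,0,0.12],[0,-5.03,1.74,0,0.12],[0,-5.03,1.74,0,0.12],[0,-5.03,1.74,0,0.12],[0,-5.03,1.74,0,0.12],[0,-5.03,1.74,0,0.12],[0,-5.03,1.74,0,0.12],[0,-5.03,1.74,0,0.12],[0,-5.03,1.74,0,0.12],[0,-5.03,1.74,0,0.12],[0,-5.03,1.74,0,0.12],[0,0,0,0,0]])

```text
time: 7.3
position: [512.2, 117.2, 135.9]
orientation: [3.141, 0.001, 3.054]
contact_force: [-0.1, -0.1, 0.3]
opening: -0.2
```

```bash
python3 - <<'E'
from h import *
c=wshot('w3')
from rig import camera
s=dict(camera("side"));np.savez('pics/d3.npz',**s);crop(s,205,145,110,100,6,'pics/d3.png')
E
```

```text
7.3 [512.2 117.2 135.9] [3.141e+00 1.000e-03 3.054e+00] -0.1601898642689528 [-0.1 -0.1  0.3]
```

View pics/w3.png

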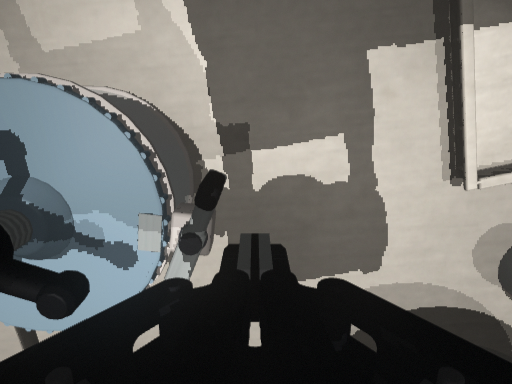

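View pics/d3.png

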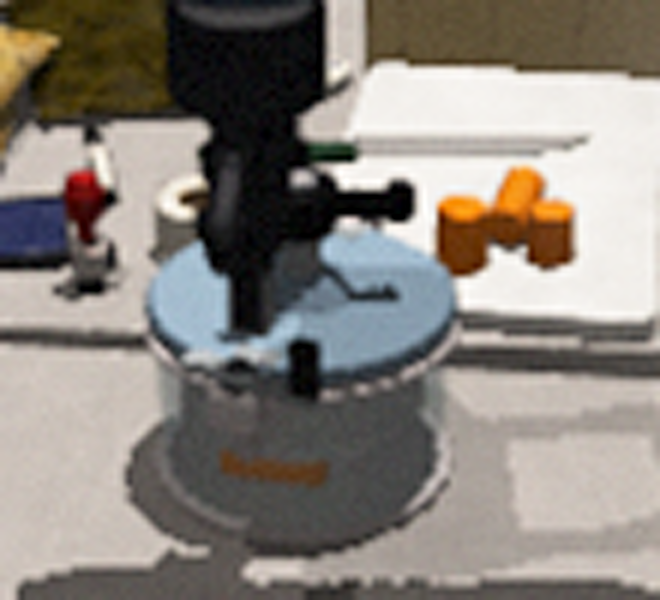

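```bash
python3 - <<'E'
from h import *
d=load('pics/d3.npz');w=load('pics/w3.npz')
f=lambda p:((proj(d,p)-[205,145])*6).round()
print('tcp',f([512,117,136]),'tab',f([487,92,157]),'piv',f([525,75,131]))
for uv in((210,180),(218,172),(190,243)):print(pt(w,*uv).round(1))
print([ (uv,pt(w,*uv).round(1)) for uv in((255,240),(243,240),(268,240))])
P=cloud(d)
for (x,y) in((248,325),(248,300),(305,345),(305,380)):
    print((x,y),P[int(145+y/6),int(205+x/6)].round(1))
print(proj(w,[512,117,136]))
E
```

```text
tcp [249. 393.] tab [303. 336.] piv [235. 359.]
[480.7  96.9 153.1]
[481.8  98.3 128.5]
[525.5  75.4 129. ]
[((255, 240), array([501.4, 118.5, 186.9])), ((243, 240), array([501.2, 113.3, 186.4])), ((268, 240), array([502.3, 124.2, 186. ]))]
(248, 325) [511.2 127.4 182.7]
(248, 300) [510.5 130.7 198.1]
(305, 345) [487.5 100.  157.8]
(305, 380) [488.   97.3 134.8]
[253.85442171 221.50327106]
```

```bash
python3 - <<'E'
from h import *
d=load('pics/d3.npz');w=load('pics/w3.npz')
P=cloud(d)
for r in range(182,206):print(r,P[r,244:250].round(0).tolist())
W=cloud(w)
for r in range(215,262,4):print(r,W[r,255].round(0))
E
python3 - <<'E'
import sys;sys.path.insert(0,'.')
from h import *
d=load('pics/d3.npz');crop(d,225,160,50,50,12,'pics/d3z.png')
E
```

```text
182 [[508.0, 181.0, 266.0], [506.0, 179.0, 266.0], [503.0, 179.0, 265.0], [501.0, 174.0, 263.0], [504.0, 132.0, 242.0], [500.0, 134.0, 243.0]]
183 [[508.0, 179.0, 263.0], [506.0, 180.0, 263.0], [503.0, 176.0, 261.0], [502.0, 164.0, 255.0], [504.0, 132.0, 239.0], [500.0, 136.0, 241.0]]
184 [[509.0, 176.0, 258.0], [506.0, 179.0, 260.0], [503.0, 176.0, 258.0], [502.0, 165.0, 253.0], [501.0, 155.0, 247.0], [501.0, 132.0, 236.0]]
185 [[510.0, 171.0, 252.0], [507.0, 171.0, 252.0], [504.0, 172.0, 253.0], [502.0, 169.0, 251.0], [501.0, 155.0, 244.0], [501.0, 134.0, 233.0]]
186 [[510.0, 167.0, 247.0], [507.0, 169.0, 248.0], [505.0, 166.0, 246.0], [502.0, 165.0, 246.0], [502.0, 149.0, 238.0], [501.0, 130.0, 228.0]]
187 [[511.0, 161.0, 241.0], [508.0, 162.0, 241.0], [505.0, 164.0, 243.0], [502.0, 165.0, 243.0], [501.0, 157.0, 239.0], [500.0, 140.0, 230.0]]
188 [[514.0, 144.0, 228.0], [510.0, 148.0, 231.0], [506.0, 158.0, 236.0], [504.0, 154.0, 234.0], [501.0, 156.0, 235.0], [500.0, 143.0, 228.0]]
189 [[513.0, 150.0, 228.0], [511.0, 148.0, 227.0], [508.0, 149.0, 228.0], [504.0, 155.0, 231.0], [5
[... 1855 characters left out ...]
, 36.0, 119.0], [514.0, 40.0, 121.0]]
203 [[529.0, 47.0, 121.0], [526.0, 48.0, 122.0], [523.0, 45.0, 120.0], [520.0, 44.0, 120.0], [517.0, 45.0, 120.0], [514.0, 42.0, 119.0]]
204 [[526.0, 68.0, 129.0], [522.0, 74.0, 133.0], [520.0, 70.0, 132.0], [519.0, 50.0, 119.0], [515.0, 54.0, 122.0], [513.0, 50.0, 120.0]]
205 [[525.0, 76.0, 131.0], [523.0, 73.0, 129.0], [519.0, 77.0, 132.0], [518.0, 58.0, 120.0], [516.0, 53.0, 118.0], [512.0, 57.0, 120.0]]
215 [557. 114.  -1.]
219 [561. 114.  -1.]
223 [565. 113.   1.]
227 [569. 113.   1.]
231 [574. 113.   0.]
235 [501. 119. 183.]
239 [501. 119. 186.]
243 [502. 118. 190.]
247 [501. 119. 194.]
251 [501. 118. 198.]
255 [502. 118. 201.]
259 [501. 118. 205.]
```

View pics/d3z.png

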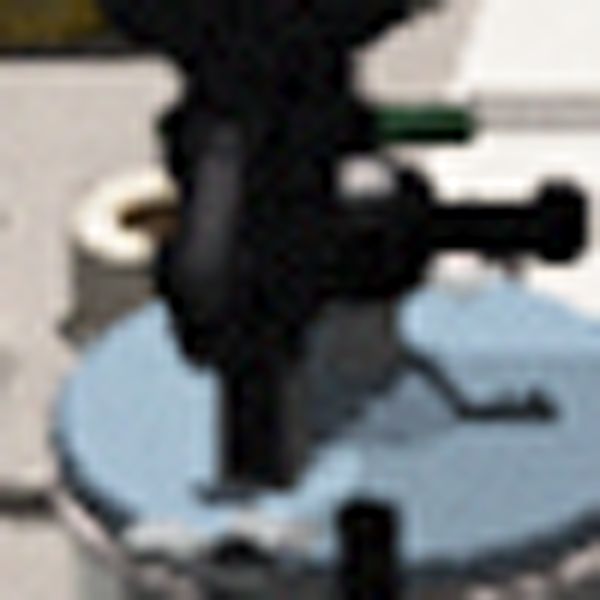

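```bash
python3 - <<'E'
from h import *
from rig import camera,observe
w0=load('pics/wrist0.npz')
for n in('wrist0','w1','w3'):
    w=load(f'pics/{n}.npz');w["T"]=w["hand_eye"];C=cloud(w)
    m=(w["depth"]>0)&(w["depth"]<260);m[:200]=False
    q=C[m];print(n,q.max(0).round(1),np.percentile(q[:,2],[90,98,99.5]).round(1))
    t=q[q[:,2]>q[:,2].max()-12];print(t.min(0).round(1),t.max(0).round(1))
E
```

```text
wrist0 [ 20.8  74.  -51.4] [-78.5 -60.5 -55.2]
[-11.3 -55.8 -63.4] [ 11.5  56.4 -51.4]
w1 [ 20.6  58.8 -41.6] [-87.  -58.6 -48.5]
[  6.1 -13.4 -53.5] [ 11.6  13.5 -41.6]
w3 [20.6 59.1 65.7] [17.9 20.3 33.2]
[-11.  -62.3  61.5] [ -5.1 -54.5  65.7]
```

```bash
python3 - <<'E'
from h import *
from rig import camera,observe
for n,cx,cy in (('d3',512,117),('d2',482,67)):
    P=cloud(load(f'pics/{n}.npz')).reshape(-1,3)
    P=P[(np.hypot(P[:,0]-cx,P[:,1]-cy)<95)&(P[:,2]>170)]
    for z in range(172,360,8):
        q=P[(P[:,2]>=z)&(P[:,2]<z+8)]
        if len(q):print(n,z,len(q),(q.min(0)-[cx,cy,0]).round(0)[:2],(q.max(0)-[cx,cy,0]).round(0)[:2])
E
```

```text
d3 172 7 [-9.  5.] [9. 7.]
d3 180 15 [-13.   5.] [ 9. 13.]
d3 188 19 [-13.   3.] [ 9. 15.]
d3 196 18 [-13.   6.] [ 8. 15.]
d3 204 20 [-13.   5.] [ 8. 18.]
d3 212 4 [-15.  -5.] [-12.  22.]
d3 220 22 [-18. -25.] [13. 36.]
d3 228 23 [-18. -32.] [12. 41.]
d3 236 20 [-18.  -5.] [11. 48.]
d3 244 32 [-20. -50.] [13. 53.]
d3 252 34 [-20. -14.] [15. 62.]
d3 260 53 [-21. -54.] [17. 64.]
d3 268 46 [-23. -11.] [17. 60.]
d3 276 59 [-23. -14.] [16. 48.]
d3 284 32 [-19.  -8.] [17. 43.]
d3 292 29 [-12.  15.] [11. 41.]
d3 300 39 [-37.  13.] [26. 39.]
d3 308 68 [-39.   4.] [33. 39.]
d3 316 75 [-40.   7.] [33. 40.]
d3 324 73 [-39.   3.] [32. 39.]
d3 332 79 [-39.   1.] [32. 39.]
d3 340 73 [-39.   4.] [31. 40.]
d3 348 95 [-39.  -9.] [33. 39.]
d3 356 14 [-27.  19.] [27. 35.]
d2 172 25 [  5. -76.] [49.  8.]
d2 180 39 [-11. -69.] [49. 13.]
d2 188 26 [-16.   1.] [12. 13.]
d2 196 21 [-16.  -3.] [12. 15.]
d2 204 28 [-16.  -1.] [11. 14.]
d2 212 17 [-17.  -2.] [11. 15.]
d2 220 48 [-32. -10.] [33. 19.]
d2 228 74 [-38. -18.] [36. 21.]
d2 236 54 [-44. -18.] [45. 24.]
d2 244 68 [-50. -20.] [51. 24.]
d2 252 70 [-56. -16.] [54. 25.]
d2 260 91 [-64. -13.] [60. 25.]
d2 268 106 [-63. -15.] [57. 27.]
d2 276 79 [-49.  -6.] [42. 24.]
d2 284 74 [-42.  -1.] [38. 19.]
d2 292 37 [-40.  -1.] [35. 19.]
d2 300 31 [-40.   1.] [35. 37.]
d2 308 66 [-39.   5.] [33. 40.]
d2 316 67 [-39.   6.] [33. 40.]
d2 324 72 [-39.   7.] [33. 39.]
d2 332 67 [-39.   7.] [33. 40.]
d2 340 76 [-39.  -2.] [32. 40.]
d2 348 89 [-38.  -8.] [34. 39.]
d2 356 12 [-25.  20.] [19. 36.]
```

>>> send_rows(commands=[[0,6.31,-3.23,0,-0.16],[0,6.31,-3.23,0,-0.16],[0,6.31,-3.23,0,-0.16],[0,6.31,-3.23,0,-0.16],[0,6.31,-3.23,0,-0.16],[0,6.31,-3.23,0,-0.16],[0,6.31,-3.23,0,-0.16],[0,6.31,-3.23,0,-0.16],[0,6.31,-3.23,0,-0.16],[0,0,0,0,0],[0,0,0,14,0],[0,0,0,14,0],[0,0,0,14,0],[0,0,0,0,0]])

```text
time: 9.15
position: [480.5, 67.2, 92.2]
orientation: [3.139, -0.001, -1.79]
contact_force: [0.1, 0.2, 1.0]
opening: -0.1
```

```bash
python3 - <<'E'
from h import *
from rig import camera
s=dict(camera("side"));np.savez('pics/d4.npz',**s);crop(s,205,145,110,100,6,'pics/d4.png')
E
```

```text
(no output)
```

View pics/d4.png

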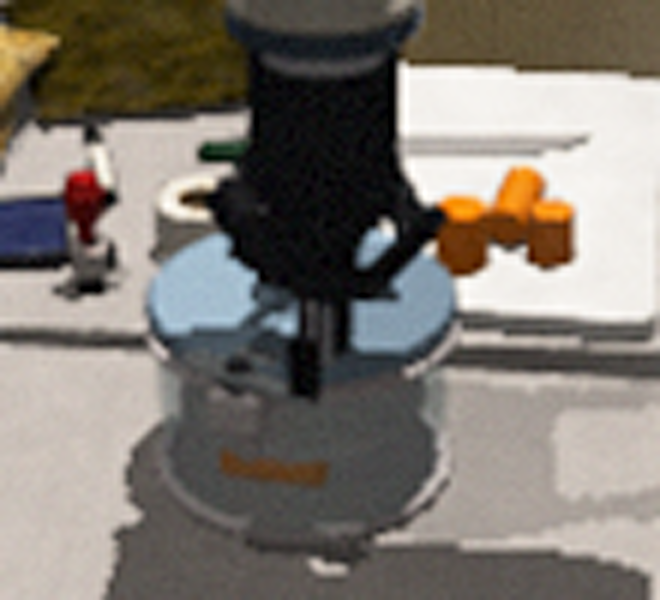

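>>> send_rows(commands=[[0,-5.03,1.74,0,0.12],[0,-5.03,1.74,0,0.12],[0,-5.03,1.74,0,0.12],[0,-5.03,1.74,0,0.12],[0,-5.03,1.74,0,0.12],[0,-5.03,1.74,0,0.12],[0,-5.03,1.74,0,0.12],[0,-5.03,1.74,0,0.12],[0,-5.03,1.74,0,0.12],[0,-5.03,1.74,0,0.12],[0,-5.03,1.74,0,0.12],[0,-5.03,1.74,0,0.12],[0,0,0,0,0]])

```text
time: 10.82
position: [512.3, 117.3, 93.9]
orientation: [3.141, 0.001, 3.054]
contact_force: [-0.4, 0.5, -0.3]
opening: -0.0
```

```bash
python3 - <<'E'
from h import *
from rig import camera
c=wshot('w5')
s=dict(camera("side"));np.savez('pics/d5.npz',**s);crop(s,205,145,110,100,6,'pics/d5.png')
E
```

```text
10.825 [512.3 117.3  93.9] [3.141e+00 1.000e-03 3.054e+00] -0.012364104887874384 [-0.4  0.5 -0.3]
```

View pics/d5.png

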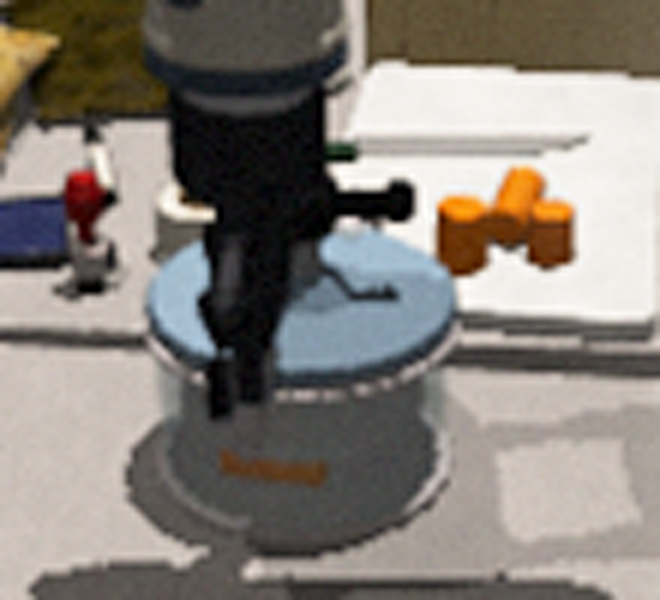

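View pics/w5.png

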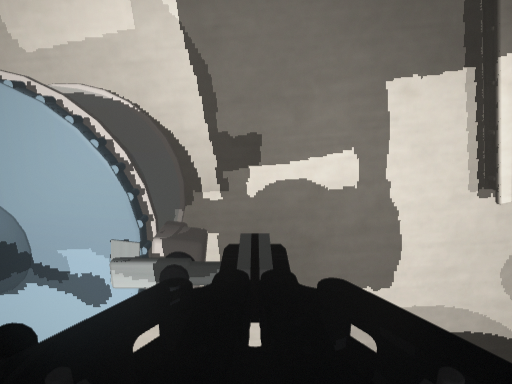

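>>> send_rows(commands=[[0,-1.64,0.62,0,0.04],[0,-1.64,0.62,0,0.04],[0,0,0,0,0],[0,6,0,0,0],[0,6,0,0,0],[0,0,0,-35,0],[0,0,0,-45,0.176],[0,0,0,-40,0.176],[0,0,0,0,0.176],[0,0,0,0,0.176],[0,0,0,0,0.176],[0,0,0,0,0.176],[0,0,0,0,0.176],[0,0,0,0,0.176],[0,0,0,0,0.176],[0,0,0,0,0],[0,0,0,0,0]])

```text
time: 13.05
position: [503.1, 120.1, 213.6]
orientation: [-3.142, 0.0, 1.394]
contact_force: [-0.3, 0.1, 0.4]
opening: 0.1
```

```bash
python3 - <<'E'
from h import *
from rig import camera
c=wshot('w6')
s=dict(camera("side"));np.savez('pics/d6.npz',**s);crop(s,205,145,110,100,6,'pics/d6.png')
E
```

```text
13.05 [503.1 120.1 213.6] [-3.142  0.     1.394] 0.14398218435814386 [-0.3  0.1  0.4]
```

View pics/d6.png

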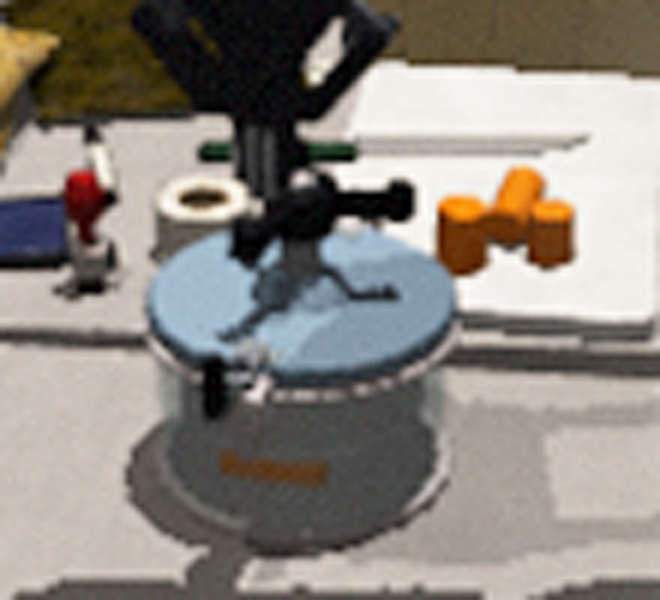

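View pics/w6.png

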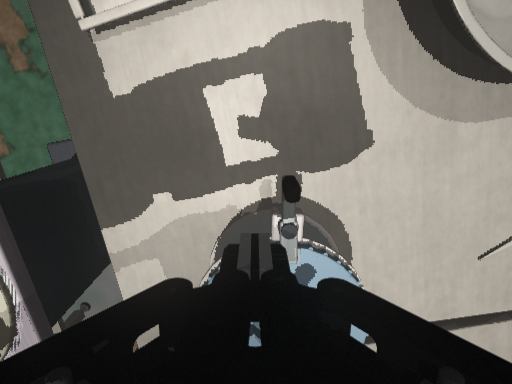

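>>> send_rows(commands=[[0,-39.3,10.7,0,0],[0,-39.3,10.7,0,0],[0,-39.3,10.7,0,0],[0,-39.3,10.7,0,0],[0,-39.3,10.7,0,0],[0,-39.3,10.7,0,0],[0,0,0,0,0],[0,0,0,0,0]])

```text
time: 14.15
position: [523.9, -123.1, 213.5]
orientation: [-3.141, -0.0, 1.39]
contact_force: [-0.0, -0.8, -0.6]
opening: 0.1
```

```bash
python3 - <<'E'
from h import *
c=wshot('w7')
E
```

```text
14.15 [ 523.9 -123.1  213.5] [-3.141 -0.     1.39 ] 0.06501358840860309 [-0.  -0.8 -0.6]
```

View pics/w7.png

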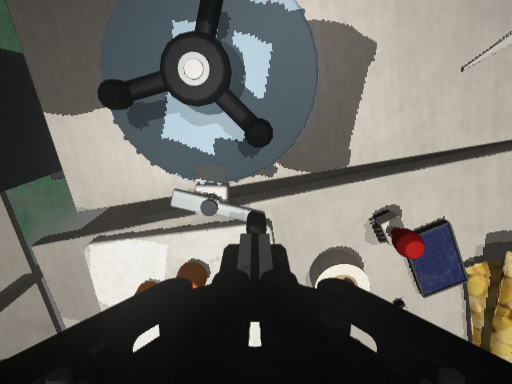

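```bash
python3 - <<'E'
from h import *
w=load('pics/w7.npz')
print(pt(w,209,207).round(1),pt(w,257,217).round(1),pt(w,257,228).round(1),atz(w,257,217,157).round(1),pt(w,192,69).round(1))
w=load('pics/w6.npz')
print(pt(w,289,231).round(1),pt(w,291,182).round(1),pt(w,291,192).round(1),pt(w,289,218))
E
```

```text
[ 482.6 -133.4  130.3] [ 522.1 -145.6  141.8] [ 521.3 -149.6  156. ] [ 523.  -140.2  157. ] [503.4 -30.  189.7]
[526.2  75.9 131.1] [532.7 125.  153.1] [531.3 118.4 157.6] [528.16640949  86.12028228 126.5188589 ]
```

>>> send_rows(commands=[[0,0,0,30,0],[0,0,0,30,0],[0,0,0,25,0],[0,0,0,20,0],[0,0,0,14,0],[0,0,0,0,0],[0,-5.03,1.74,0,0.12],[0,-5.03,1.74,0,0.12],[0,-5.03,1.74,0,0.12],[0,-5.03,1.74,0,0.12],[0,-5.03,1.74,0,0.12],[0,-5.03,1.74,0,0.12],[0,-5.03,1.74,0,0.12],[0,-5.03,1.74,0,0.12],[0,-5.03,1.74,0,0.12],[0,-5.03,1.74,0,0.12],[0,-5.03,1.74,0,0.12],[0,-5.03,1.74,0,0.12],[0,-2.5,0.9,0,0.06],[0,0,0,0,0]])

```text
time: 16.7
position: [493.5, -175.5, 95.5]
orientation: [3.141, -0.001, -0.11]
contact_force: [-0.2, 0.7, 0.0]
opening: -0.4
```

```bash
python3 - <<'E'
from h import *
c=wshot('w8')
from rig import camera
s=dict(camera("scene"));np.savez('pics/s8.npz',**s);crop(s,232,170,90,95,6,'pics/s8.png')
E
```

```text
16.7 [ 493.5 -175.5   95.5] [ 3.141e+00 -1.000e-03 -1.100e-01] -0.3785856603829635 [-0.2  0.7  0. ]
```

View pics/s8.png

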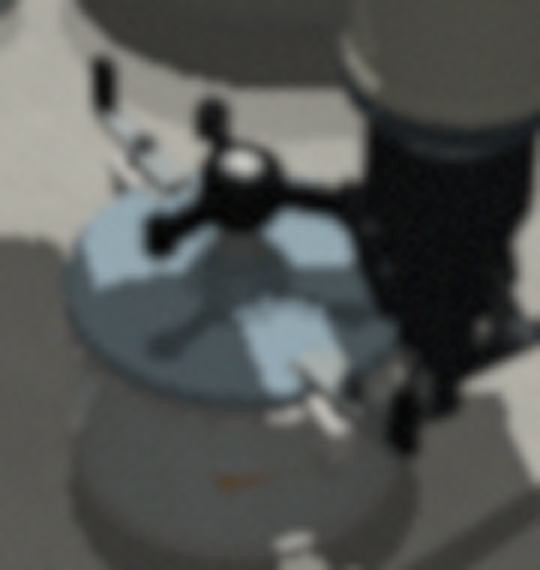

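View pics/w8.png

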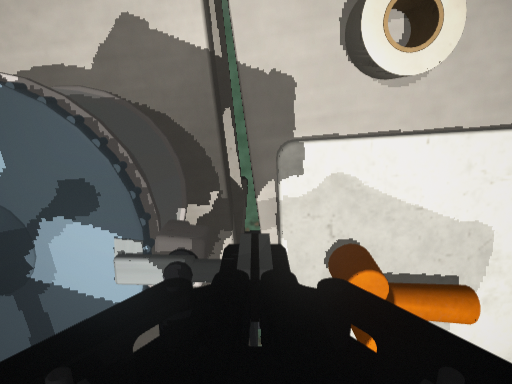

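>>> send_rows(commands=[[0,-1.24,0.45,0,0.03],[0,-1.24,0.45,0,0.03],[0,0,0,0,0],[0,6,0,0,0],[0,6,0,0,0],[0,0,0,-30,0],[0,0,0,-30,-0.08],[0,0,0,-30,-0.09],[0,0,0,0,0],[0,0,0,0,0]])

```text
time: 18.05
position: [502.2, -177.9, 184.1]
orientation: [-3.141, 0.001, -0.001]
contact_force: [0.2, 0.4, -0.5]
opening: 0.1
```

>>> send_rows(commands=[[0,-10.7,-36.9,0,0],[0,-10.7,-36.9,0,0],[0,-10.7,-36.9,0,0],[0,0,0,0,0],[0,0,0,0,0]])

```text
time: 18.68
position: [470.3, -67.5, 184.1]
orientation: [-3.142, 0.001, -0.0]
contact_force: [0.5, 0.3, 0.7]
opening: -0.1
```

```bash
python3 - <<'E'
from h import *
c=wshot('w9')
from rig import camera
s=dict(camera("scene"));np.savez('pics/s9.npz',**s);crop(s,232,170,90,95,6,'pics/s9.png')
E
```

```text
18.675 [470.3 -67.5 184.1] [-3.142e+00  1.000e-03 -0.000e+00] -0.07201270904238682 [0.5 0.3 0.7]
```

View pics/s9.png

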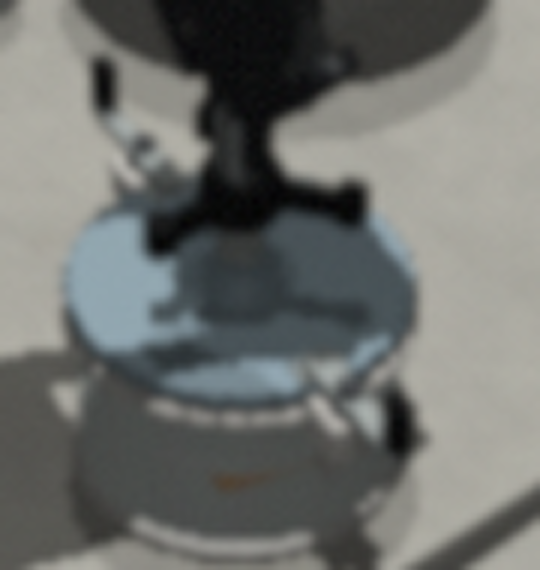

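View pics/w9.png

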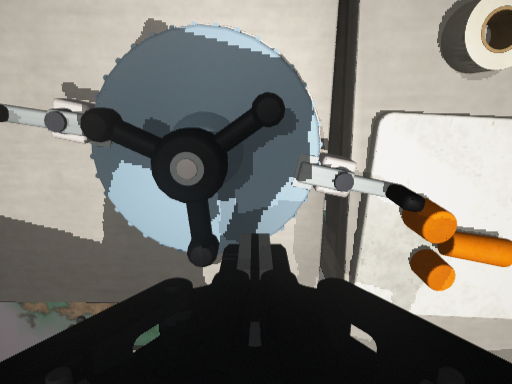

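```bash
python3 - <<'E'
from h import *
w=load('pics/w9.npz')
N=pt(w,344,181);F=pt(w,55,120);print(N,F)
ph=np.arctan2(*(F-N)[1::-1])
print('phi',ph)
t=pt(w,366,186);n=pt(w,306,172);print(t,n,'N theta',np.arctan2(*(t-n)[1::-1])-(ph-np.pi))
t=pt(w,18,114);print(t,F,'F theta',np.arctan2(*(t-F)[1::-1])-ph)
print('pin',pt(w,186,169),'hub',pt(w,186,152),[pt(w,*a).round(1) for a in((201,248),(268,107),(102,124))])
print(atz(w,344,181,131),atz(w,366,186,126),atz(w,306,172,126),atz(w,18,114,126),atz(w,55,120,131))
E
```

```text
[ 482.89541686 -134.0631009   130.6846026 ] [527.26457078  73.74292437 130.39330319]
phi 1.3604425171636776
[ 478.01226874 -152.21606267  126.67363109] [ 488.84103366 -106.16970894  126.4917215 ] N theta -0.02062015159225372
[531.26241898 101.81158356 126.58420362] [527.26457078  73.74292437 130.39330319] F theta 0.0688743649626582
pin [503.948991   -29.61359667 189.36932576] hub [513.32678567 -30.09800297 189.08042112] [array([454.7, -35.1, 186. ]), array([537. , -74.7, 186.1]), array([528.1,  15.2, 186. ])]
[ 482.97182059 -133.97369099  131.        ] [ 477.83805583 -152.45500239  126.        ] [ 488.73623247 -106.24929512  126.        ] [531.241549   102.22535921 126.        ] [527.29690781  73.37866163 131.        ]
```

```bash
python3 - <<'E'
import numpy as np,json
a=-2.3-.16*np.arange(0,48);x=np.round(503.7+50*np.cos(a),1);y=np.round(-30+50*np.sin(a),1)
R=[[0,round(u,1),round(-v,1),.3,0] for u,v in zip(np.diff(x),np.diff(y))]
for i in range(0,47,16):print(a[min(i+16,47)],json.dumps(R[i:i+16]))
E
```

```text
-4.859999999999999 [[0, -5.5, -5.8, 0.3, 0], [0, -4.6, -6.6, 0.3, 0], [0, -3.4, -7.2, 0.3, 0], [0, -2.2, -7.7, 0.3, 0], [0, -1.0, -7.9, 0.3, 0], [0, 0.4, -8.0, 0.3, 0], [0, 1.5, -7.8, 0.3, 0], [0, 2.8, -7.5, 0.3, 0], [0, 4.0, -7.0, 0.3, 0], [0, 5.0, -6.2, 0.3, 0], [0, 5.9, -5.3, 0.3, 0], [0, 6.8, -4.4, 0.3, 0], [0, 7.3, -3.2, 0.3, 0], [0, 7.7, -2.0, 0.3, 0], [0, 8.0, -0.7, 0.3, 0], [0, 8.0, 0.5, 0.3, 0]]
-7.42 [[0, 7.7, 1.8, 0.3, 0], [0, 7.4, 3.1, 0.3, 0], [0, 6.9, 4.1, 0.3, 0], [0, 6.0, 5.2, 0.3, 0], [0, 5.2, 6.1, 0.3, 0], [0, 4.1, 6.9, 0.3, 0], [0, 3.0, 7.4, 0.3, 0], [0, 1.8, 7.8, 0.3, 0], [0, 0.5, 7.9, 0.3, 0], [0, -0.8, 8.0, 0.3, 0], [0, -2.0, 7.7, 0.3, 0], [0, -3.2, 7.3, 0.3, 0], [0, -4.4, 6.7, 0.3, 0], [0, -5.4, 5.9, 0.3, 0], [0, -6.2, 5.0, 0.3, 0], [0, -7.0, 4.0, 0.3, 0]]
-9.82 [[0, -7.5, 2.7, 0.3, 0], [0, -7.8, 1.6, 0.3, 0], [0, -8.0, 0.2, 0.3, 0], [0, -7.9, -1.0, 0.3, 0], [0, -7.7, -2.2, 0.3, 0], [0, -7.2, -3.5, 0.3, 0], [0, -6.6, -4.5, 0.3, 0], [0, -5.7, -5.6, 0.3, 0], [0, -4.8, -6.3, 0.3, 0], [0, -3.8, -7.1, 0.3, 0], [0, -2.5, -7.6, 0.3, 0], [0, -1.3, -7.9, 0.3, 0], [0, -0.1, -8.0, 0.3, 0], [0, 1.3, -7.9, 0.3, 0], [0, 2.5, -7.6, 0.3, 0]]
```

>>> send_rows(commands=[[0,0,0,25,0],[0,0,0,25,0],[0,0,0,18,0],[0,0,0,0,0]])

```text
time: 19.27
position: [469.6, -67.7, 115.5]
orientation: [-3.141, 0.002, -0.001]
contact_force: [0.3, 0.0, 0.5]
opening: 0.3
```

First stroke of 16 rows.

>>> send_rows(commands=[[0,-5.5,-5.8,0.3,0],[0,-4.6,-6.6,0.3,0],[0,-3.4,-7.2,0.3,0],[0,-2.2,-7.7,0.3,0],[0,-1.0,-7.9,0.3,0],[0,0.4,-8.0,0.3,0],[0,1.5,-7.8,0.3,0],[0,2.8,-7.5,0.3,0],[0,4.0,-7.0,0.3,0],[0,5.0,-6.2,0.3,0],[0,5.9,-5.3,0.3,0],[0,6.8,-4.4,0.3,0],[0,7.3,-3.2,0.3,0],[0,7.7,-2.0,0.3,0],[0,8.0,-0.7,0.3,0],[0,8.0,0.5,0.3,0],[0,0,0,0,0]])

```text
time: 21.4
position: [511.8, 19.5, 111.8]
orientation: [-3.141, -0.001, -0.0]
contact_force: [0.1, -0.4, -0.2]
opening: 0.1
```

```bash
python3 - <<'E'
from h import *
c=wshot('w10')
from rig import camera
s=dict(camera("scene"));np.savez('pics/s10.npz',**s);crop(s,232,170,90,95,6,'pics/s10.png')
E
```

```text
21.4 [511.8  19.5 111.8] [-3.141e+00 -1.000e-03 -0.000e+00] 0.06773786517091548 [ 0.1 -0.4 -0.2]
```

View pics/s10.png

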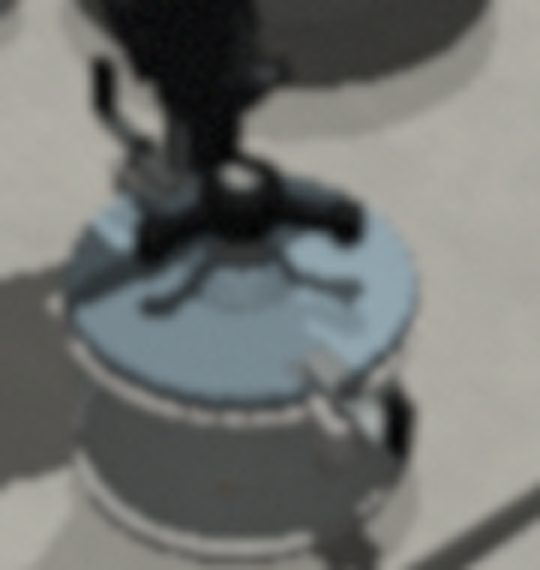

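View pics/w10.png

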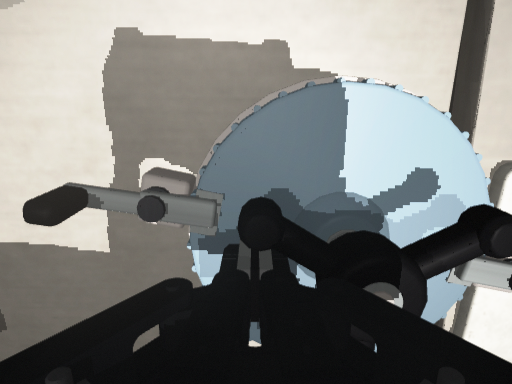

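>>> send_rows(commands=[[0,7.7,1.8,0.3,0],[0,7.4,3.1,0.3,0],[0,6.9,4.1,0.3,0],[0,6.0,5.2,0.3,0],[0,5.2,6.1,0.3,0],[0,4.1,6.9,0.3,0],[0,3.0,7.4,0.3,0],[0,1.8,7.8,0.3,0],[0,0.5,7.9,0.3,0],[0,-0.8,8.0,0.3,0],[0,-2.0,7.7,0.3,0],[0,-3.2,7.3,0.3,0],[0,-4.4,6.7,0.3,0],[0,-5.4,5.9,0.3,0],[0,-6.2,5.0,0.3,0],[0,-7.0,4.0,0.3,0],[0,0,0,0,0]])

```text
time: 23.62
position: [524.1, -75.8, 107.1]
orientation: [3.141, 0.0, -0.001]
contact_force: [-0.6, 0.4, -0.7]
opening: -0.3
```

```bash
python3 - <<'E'
from h import *
c=wshot('w11')
from rig import camera
s=dict(camera("scene"));np.savez('pics/s11.npz',**s);crop(s,247,175,50,50,12,'pics/s11.png')
s=dict(camera("side"));np.savez('pics/d11.npz',**s);crop(s,230,155,50,50,12,'pics/d11.png')
E
```

```text
23.625 [524.1 -75.8 107.1] [ 3.141e+00  0.000e+00 -1.000e-03] -0.3247278022444542 [-0.6  0.4 -0.7]
```

View pics/s11.png

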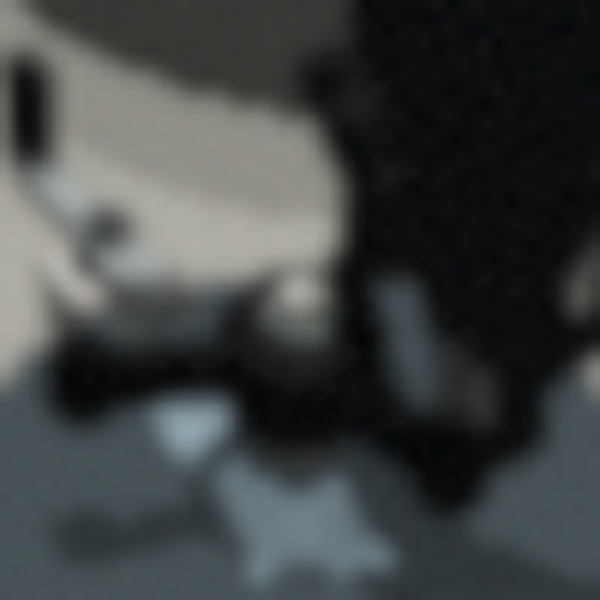

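View pics/d11.png

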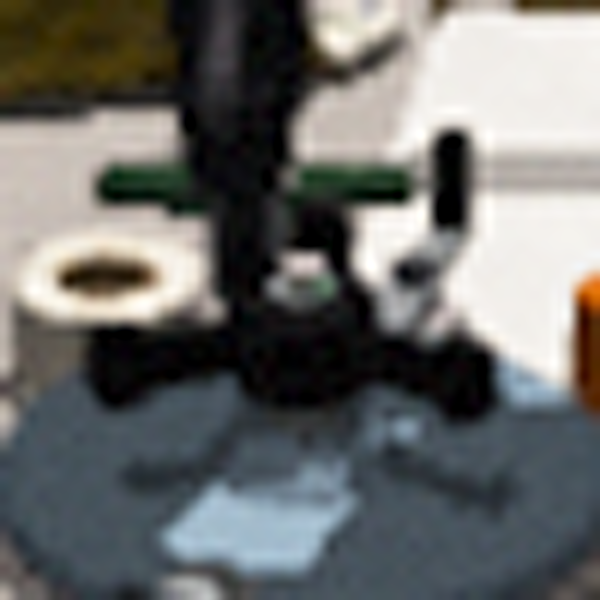

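View pics/w11.png

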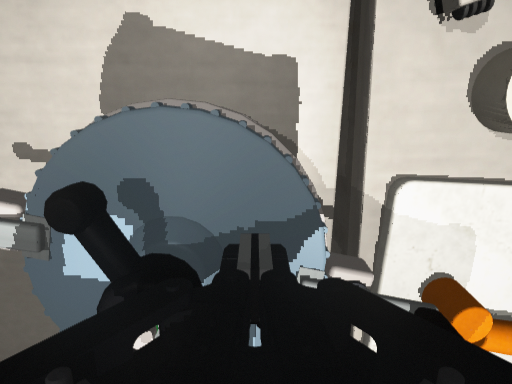

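```bash
python3 - <<'E'
from h import *
w=load('pics/w11.npz')
print([pt(w,*a).round(1) for a in((150,272),(165,275),(76,200))])
for n in('d11','s11'):
    P=cloud(load(f'pics/{n}.npz')).reshape(-1,3);m=np.hypot(P[:,0]-503.7,P[:,1]+30)
    q=P[(m<9)&(P[:,2]>150)&(P[:,2]<200)];print(n,len(q),np.sort(q[:,2])[-8:].round(1))
    q=P[(m>10)&(m<20)&(P[:,2]>150)&(P[:,2]<200)];print(n,len(q),np.percentile(q[:,2],[20,50,80]))
E
```

```text
[array([524.9, -32. , 166.9]), array([524.1, -38.5, 167.9]), array([557.6,  -7.9, 170.6])]
d11 13 [177.5 177.5 178.5 181.1 181.2 182.  182.7 182.7]
d11 45 [165.08835401 173.95549609 174.92708927]
s11 21 [180.1 180.5 181.  181.2 181.4 181.8 182.5 183.3]
s11 84 [164.70729483 172.79690788 174.63343052]
```

>>> send_rows(commands=[[0,-7.5,2.7,0.3,0],[0,-7.8,1.6,0.3,0],[0,-8.0,0.2,0.3,0],[0,-7.9,-1.0,0.3,0],[0,-7.7,-2.2,0.3,0],[0,-7.2,-3.5,0.3,0],[0,0,0,0,0],[0,0,0,0,0]])

```text
time: 24.78
position: [478.0, -73.0, 105.0]
orientation: [-3.141, 0.001, 0.0]
contact_force: [-0.3, -0.2, -0.2]
opening: 0.1
```

```bash
python3 - <<'E'
from h import *
c=wshot('w12')
from rig import camera
s=dict(camera("scene"));np.savez('pics/s12.npz',**s);crop(s,247,175,50,50,12,'pics/s12.png')
d=dict(camera("side"));np.savez('pics/d12.npz',**d);crop(d,230,155,50,50,12,'pics/d12.png')
for n in('d12','s12'):
    P=cloud(load(f'pics/{n}.npz')).reshape(-1,3);m=np.hypot(P[:,0]-503.7,P[:,1]+30)
    q=P[(m<9)&(P[:,2]>150)&(P[:,2]<200)];print(n,len(q),np.sort(q[:,2])[-8:].round(1))
    q=P[(m>10)&(m<20)&(P[:,2]>150)&(P[:,2]<200)];print(n,len(q),np.percentile(q[:,2],[20,50,80]))
E
```

```text
24.775 [478. -73. 105.] [-3.141e+00  1.000e-03  0.000e+00] 0.1082981492428202 [-0.3 -0.2 -0.2]
d12 14 [174.6 177.2 177.6 180.9 180.9 181.7 181.8 182.8]
d12 51 [165.02168271 170.9839977  172.24797799]
s12 0 []
s12 14 [153.84246823 159.90025192 166.70736955]
```

View pics/d12.png

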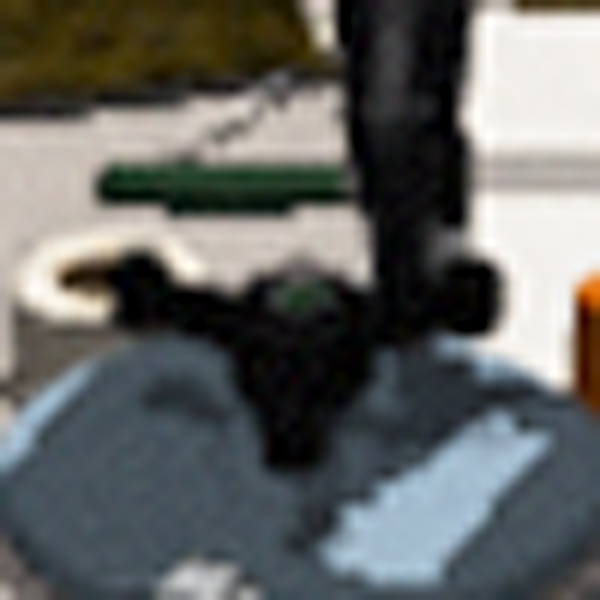

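View pics/w12.png

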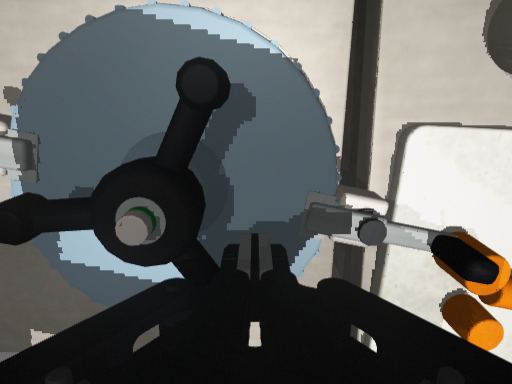

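View pics/s12.png

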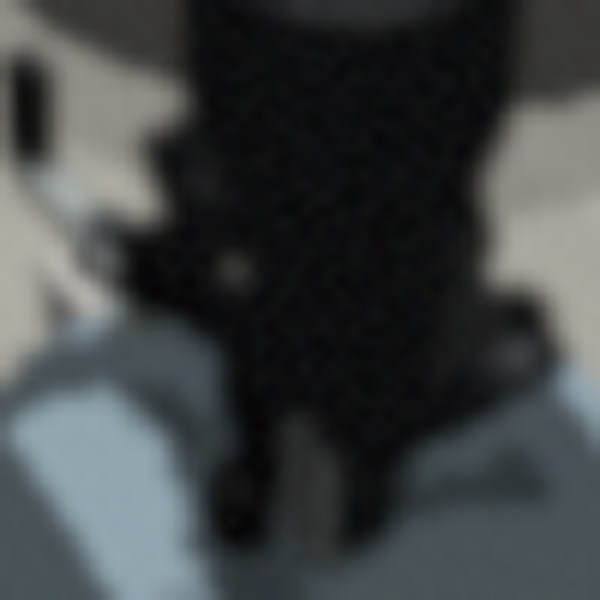

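```bash
python3 - <<'E'
from h import *
w=load('pics/w12.npz');C=cloud(w)
print(np.median(C[226:236,125:137].reshape(-1,3),0),[pt(w,*a).round(1) for a in((180,205),(175,190),(110,215),(185,225),(202,82),(20,218),(140,180))])
crop(w,90,150,120,120,5,'pics/w12c.png')
E
```

```text
[504.12948069 -29.49602631 180.82895337] [array([510.1, -45. , 170.6]), array([516. , -43.6, 170.7]), array([506.3, -18.4, 171. ]), array([502.4, -46.6, 171.3]), array([553.9, -55. , 169. ]), array([503.8,  18.6, 167.3]), array([519.7, -30.8, 170.2])]
```

View pics/w12c.png

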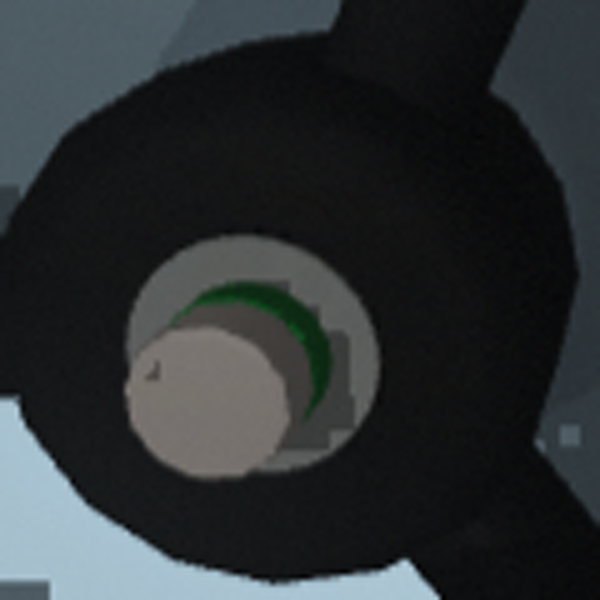

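>>> send_rows(commands=[[0,-6.6,-4.5,0.3,0],[0,-5.7,-5.6,0.3,0],[0,0,0,0,0],[0,5.7,5.6,0,0],[0,6.6,4.5,0,0],[0,0,0,0,0],[0,0,0,-20,0],[0,0,0,-40,0],[0,0,0,-50,0],[0,0,0,-50,0],[0,0,0,-50,0],[0,0,0,0,0],[0,0,0,0,0],[0,0,0,0,0],[0,0,0,0,0]])

```text
time: 26.8
position: [478.0, -73.1, 313.7]
orientation: [-3.141, 0.002, -0.0]
contact_force: [-0.3, 0.9, 0.8]
opening: 0.0
```

```bash
python3 - <<'E'
from h import *
c=wshot('w13');crop(c,100,30,300,200,2.6,'pics/w13c.png')
from rig import camera
s=dict(camera("scene"));np.savez('pics/s13.npz',**s);cv2.imwrite('pics/s13.png',s["color"][:,:,::-1])
d=dict(camera("side"));np.savez('pics/d13.npz',**d);crop(d,205,145,110,100,6,'pics/d13.png')
E
```

```text
26.8 [478.  -73.1 313.7] [-3.141e+00  2.000e-03 -0.000e+00] 0.04932677539811975 [-0.3  0.9  0.8]
```

View pics/w13.png

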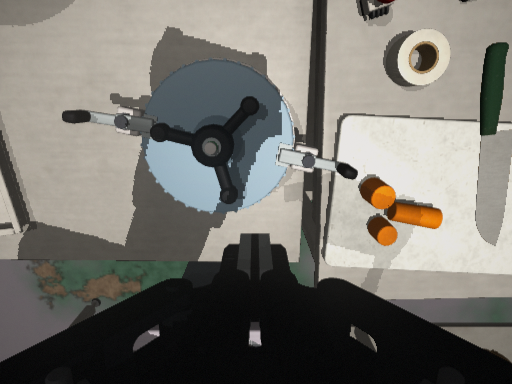

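View pics/s13.png

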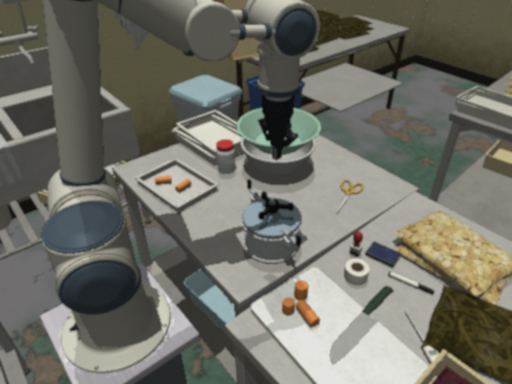

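View pics/d13.png

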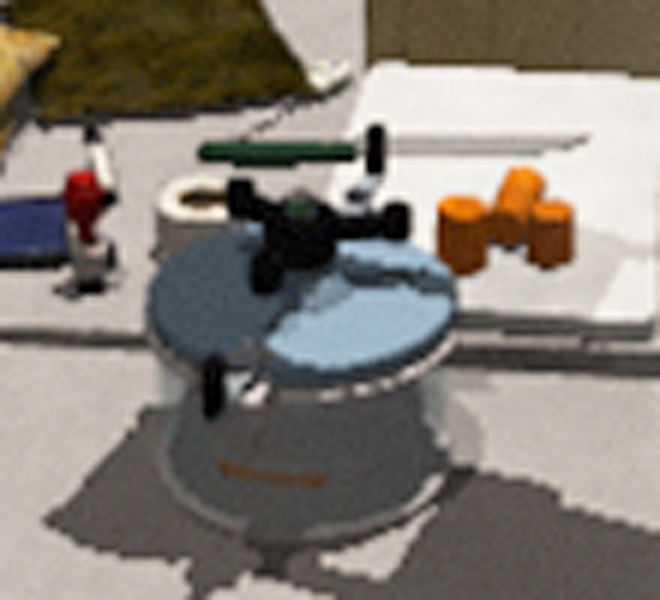

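```bash
python3 - <<'E'
from h import *
w=load('pics/w13.npz');C=cloud(w)
q=C[135:160,198:226].reshape(-1,3);m=np.hypot(q[:,0]-503.9,q[:,1]+29.6)
print('pin',np.median(q[m<4],0),'hub',np.median(q[(m>14)&(m<19),2]))
l=C[60:130,150:290].reshape(-1,3);print('lid',np.median(l[abs(l[:,2]-118)<8,2]))
N=pt(w,308,160);F=pt(w,122,121);ph=np.arctan2(*(F-N)[1::-1]);print(N,F,ph)
for P,a,b,s in((N,(330,166),(285,153),np.pi),(F,(98,117),(148,124),0)):
    t=atz(w,*a,126);n=atz(w,*b,126);print(((np.arctan2(*(t-n)[1::-1])-ph+s+np.pi)%(2*np.pi))-np.pi)
crop(w,170,105,80,80,7,'pics/w13z.png')
E
```

```text
pin [504.12365828 -29.88744534 180.85362337] hub 169.51270192335443
lid 119.2424852382751
[ 483.57271814 -133.59238475  130.93813726] [526.7031066   73.25559806 128.79737684] 1.3652292371623491
-0.07495078683657663
0.06732837162879424
```

View pics/w13z.png

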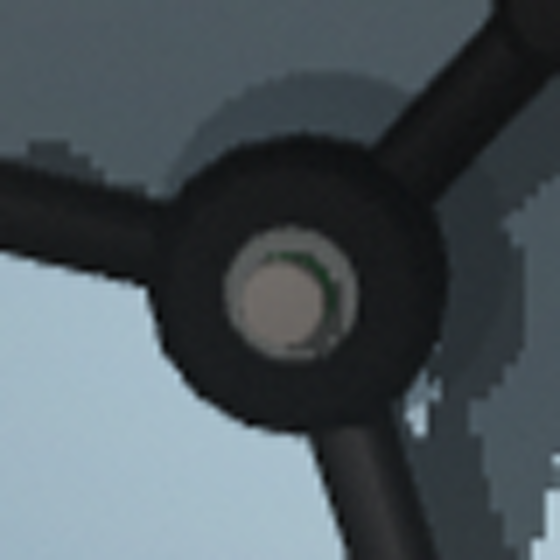

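```bash
python3 -c "
from rig import job_done;print(job_done())"
```

```text
the job is handed in; nothing more can be done
None
```

The pickle press is closed and the job is handed in at about 27 s. No verdict was reported, so everything below is from my own camera measurements.

**What I did:** I pushed both latch tabs round with the closed fingers until the noses lay over the lid. Then I pushed the handle clockwise about one full turn by one arm. Finally I backed off and lifted the arm clear.

**Last checks:**

| Check | Measured | Required |
|---|---|---|
| Latch angles | within about ±0.08 rad | below 0.2 rad |
| Pin push-up (pin top 181 mm, hub top 169.5 mm) | about 10.3 mm, green showing, no red | 7 to 14.2 mm |
| Lid top height | about 119 mm, as at the start | seated within 3 mm |

The other things on the table look unmoved in the scene picture. I did not measure their positions. The last force reading was about 1 N, which is noise, so the robot was touching nothing.

**What disagreed:** The fingertips end about 42 mm short of the reported TCP. Because of this my first latch push passed above the tab without touching it. I found the offset in the side and wrist depth images, lowered the tool by 42 mm and repeated the push.

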